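# Hang and lock the chip display arm on the slotted post

### The job

Slide the loaded chip rack along the table, without lifting or tipping it, until it is clear of the place in front of the slotted post where the display arm will hang. Then hang the display arm that has claws by hooking both claws into the post's slots and lowering it until it rests on the spring bolt, let go of it, and finally press it down from above until it is fully home and the bolt has snapped shut. Leave everything else on the table where it is.

Things in the scene. Friction and masses are not known exactly. Their poses are not given: they have to be found in the camera images.
- post: Slotted polished steel upright (slippery) fixed to the table, 60 mm wide, 217 mm tall. Origin: table level, centre of its flat front face; x points backward through the post (the face looks along -x), y along the face, z up. Behind its 8 mm front plate it is open at the back between two flanges 50 mm deep. The foot plate reaches 104 mm back, 110 mm wide, 8 mm thick.
- post_slot (a point): Centre of the upper slot's lower edge in the post's front face (post x 0, y 0, z 157 mm). Two slots through the front plate, one above the other on the centre line, each 16 mm wide and 48 mm high: z 157 to 205 mm and z 97 to 145 mm.
- latch (a joint): Brass spring bolt behind the upper slot, sliding along post x: 0 = forward (at rest, snapped shut), up to 0.014 m = pushed back; 7.5 N at 0, 300 N/m. Slick sloped top, flat underside: the upper claw lowered onto it rests with the arm about 13 mm above home; 10 to 22 N down on the pad drives it past and the bolt snaps over the claw's tooth.
- bracket: Display arm with claws, aluminium, 0.2 to 0.33 kg, standing on its shelf plate (x -135 to 0, y +-32, 6 mm thick, 18 mm high front edge). Origin: underside, rear face of the back plate (8 thick, 46 wide, 110 mm tall); x points rearward to the claws; at home its axes agree with the post's. Home: origin 65 mm above the table at the post's face; claws clear the slots at 91 to 101 mm.
- bracket_grip (a point): Point on the arm's upright rib where it is best gripped across y from above (bracket x -62, y 0, z 82 mm). The rib is 12 mm thick, x -105 to -8, and its top is at z 98 mm.
- bracket_pad (a point): Centre of the flat top of the thumb pad to press down on (bracket x -22, y 0, z 104 mm), 28 mm along x by 30 mm wide, next to the back plate.
- bracket_claw (a point): Underside of the upper claw's neck at the back plate's rear face (bracket x 0, y 0, z 92 mm). Two claws 10 mm wide: necks z 92 to 104 and 32 to 44 mm, each with a lip 8 mm thick hanging 26 mm below the neck, 10.5 mm behind the back plate; the upper lip has a rear tooth at its foot and so reaches 26.5 mm behind the plate.
- rack: Smoked acrylic chip rack full of red chips, one rigid block 110 mm (x) by 80 mm (y) by 90 mm tall, 0.4 to 0.75 kg, origin at the centre of its underside. It starts in front of the post, where the arm's shelf must go. It is clear when its centre is at least 80 mm to either side of the post's centre line or 210 mm in front of the post's face.
- spare: Another aluminium display arm, lower and without claws (plain flat back): 120 by 64 by 85 mm, origin as for the clawed arm. Not needed: leave it.
- stack_a: Stack of red clay chips, 40 mm across, 66 mm tall, origin at its foot. Leave it.
- stack_b: Stack of red clay chips, 40 mm across, 42 mm tall, origin at its foot. Leave it.
- dolly: Brass dolly marker like a pawn, 42 mm across, 84 mm tall, origin at its foot. Leave it.
- paddle: Chrome dealer paddle lying flat, 180 mm long, blade 85 by 60 mm towards its +x, 12 mm thick. Leave it.
- dish: Wooden dish with two ivory roulette balls fixed in it, 90 mm across, 27 mm tall, origin at its foot. Leave it.
- clamp: Steel clamp fixed near the table's far edge holding an aluminium stacking tube upright, about 50 mm square, 150 mm tall, origin at its foot.
Not all that is in view belongs to the job. Leave any blue or orange look-alike of the bracket alone.

How it is judged:
By the outcome, as a careful person would: the job done as asked, in the order asked, and still so for the second after the job is handed in, with the robot touching nothing.
It also fails if it takes over 61 s, if anything falls off the work surface, if the arm or the gripper's body presses on something with over 40 N, if the wrist force passes 120 N, or if a joint passes its speed limit or range.

### The arm

A 6-joint arm with a two-finger parallel gripper is mounted at the origin on the work surface. World frame = base frame: x ahead of the robot, y to its left, z up, the work surface at z = 0. Lengths are in m, angles in rad, forces in N, time in s.
With the tool pointing down it reaches from about 0.25 to 0.725 m from the base axis. Payload 4 kg.
Tool frame: the origin (TCP) lies on the centre line of the jaws, within the pads' length; the fingertips stand ahead of it and the grasp point (between the pads) lies 3 mm ahead of it (bot.tcp_to_tips is the z of the fingertips in the tool frame, in m); z points along the fingers, y is the line along which they close (so a half turn about z gives the same grasp; the last joint's range is limited). The gripper opens to 85 mm and grips with 20 to 120 N. Pads are 22 mm wide; open, the fingers measure 114 mm over their backs; the gripper's body (76 mm by 85 mm) begins 54 mm behind the grasp point. The pads swing forward as they close: fully open they stand 13 mm farther back than shut.
Start: joints at [-1.103, 0.241, 0.005, 1.335, 0, 1.571], TCP at [0.225, -0.446, 0.253] pointing down, gripper open.
Joint ranges: [-2.72, 2.72], [-1.05, 1.87], [-1.09, 1.28], [-1.99, 2.15], [-1.42, 1.44], [-3.14, 3.14]. Speed limits (rad/s): [2.79, 2.79, 3.14, 3.14, 3.14, 3.14].

### API

Orientations are given as a unit quaternion [x, y, z, w].
In Python, from workcell import telemetry, camera, camera_params, ticket, boxes_of, cut_out, spot_point, bot gives the robot as it stands.
- The arm moves only by the shell command python3 -m creep 'ROWS'. ROWS is text: rows parted by semicolons, each of 5 numbers parted by spaces: the opening, from 0 (shut) to 1 (fully open), then the shift along the tool's x, y, z in units of 150 mm (1.0 is 150 mm), then the turn about the tool's z in units of 180 degrees (1.0 is 180 degrees). In form: claw x y z turn; .... A call has 1 to 12 rows; each row is the pose to reach, as a shift and turn from the pose commanded when the call began, along the tool's axes at that moment, turning the shorter way round; what a row does not reach only later rows make up. A row lasts 1/8 s, in which the tool goes at most 62.5 mm and 10.7 degrees, less where a joint would pass 70% of its speed; a pose out of reach is approached as far as the arm can. A call with a number of a shift or a turn outside -1 to 1 is refused whole. A call with a gripper value outside its range is refused whole. The fingers move at their own pace and stop on an object; the grip force is fixed at half the most. Time passes only in rows, so rows that repeat a pose let the fingers close. It gives the time, the measured TCP pose, the force, the opening and the grip force at its end, in the units of the state.
- telemetry.get_obs(): the state, without advancing time (a new reading comes with each control period).
- camera(name): name is "scene" or "top" or "wrist"; returns the picture (480x640x3 uint8, red, green, blue); there is no depth.
- camera_params(name): a dict with "camera_matrix" (3x3 intrinsics, pixels), "eye" and "attitude" of the camera in the world. Camera axes: x right, y down, z forward; pixel columns grow to the right and rows downward; lengths in m; the calibration is good to about 2 mm. A picture is of the moment at which its call begins: read the wrist's pose just before it. camera_params takes no time and is no camera call; for the wrist camera it gives the pose at the moment of the call.
- ticket.job_done(): hands the job in; it is judged then, once.
Trained networks look in the newest picture that a camera, given by its name, has taken for a name from the list of things; names that differ only in an ending like _2 or _b are one class to them, and where a whole thing is asked for, a point or a joint stands for the part that bears it (a point fixed in the world has none). Each returns a list of dicts, best first, with "conf" (0 to 1); they miss things now and then, are a little off and sometimes report something else, mostly with a low value. They report only what shows in the picture. A call takes as long as a camera call. They do not tell look-alikes from the thing itself.
- boxes_of(thing, camera): "at" ([x, y, z] in m, in world coordinates, good to about 4 mm: the middle of the surface that is visible of it).
- cut_out(thing, camera): "pixels" (480x640 bool, what is visible of it).
- spot_point(thing, camera): "at" ([x, y, z] in m, in world coordinates, good to about 4 mm: a listed point, or the origin of a listed thing).
The state is a dict: "clock": time; "joint_pos": joint angles; "joint_vel": joint speeds; "tau": joint torques, N m; "eef_pos": TCP position; "tool_rot": TCP orientation; "ft_force": force on the tool from outside, world axes, zero at the start; "ft_torque": the same for the moment, N m; "grip_width": finger opening in m; "grasp_force": force on a finger pad.
Only numpy, scipy, OpenCV 4.12 (cv2) and the standard library are available. Lean on these libraries where they do the work, as an engineer would, in place of code of your own. Each camera call takes 0.05 s, during which the arm holds its last target. There are 200 camera calls.

## Working session

There is one attempt and no reset: what is moved stays moved. The work goes in short steps, Python scripts to look and compute and a shell command to move; the robot and the scene stay as the last step left them, time stands still between calls to the robot, and variables do not carry over. Pictures are saved under pics/ and viewed, at most 10 in all, crops included, and the job is handed in when it is done.

```bash
ls; mkdir -p pics
cat > h.py <<'E'
import numpy as np,cv2
from workcell import telemetry,camera,camera_params,ticket,boxes_of,cut_out,spot_point,bot
from scipy.spatial.transform import Rotation as R
def save(n,cam):
    im=camera(cam); cv2.imwrite('pics/'+n,im[:,:,::-1]); return im
def proj(p,cam):
    c=camera_params(cam); A=np.array(c['attitude'])
    M=R.from_quat(A).as_matrix() if A.size==4 else A
    q=M.T@(np.array(p)-c['eye']); u=c['camera_matrix']@(q/q[2]); return u[:2].round(0)
E
python3 - <<'E'
from h import *
s=telemetry.get_obs(); print(s['eef_pos'],s['tool_rot'],s['grip_width'],bot.tcp_to_tips)
for c in ('scene','top'):
    save(c+'0.png',c); p=camera_params(c); print(c,p['eye'],p['attitude'])
    for t in ('post_slot','post','bracket','bracket_grip','bracket_pad','bracket_claw','rack','spare','stack_a','dolly','paddle','dish','clamp'):
        for d in spot_point(t,c): print(c,t,np.round(d['at'],3),round(d['conf'],2),proj(d['at'],c))
E
```

```text
pics
[ 0.22518929 -0.44574409  0.25240655] [ 9.72773033e-01  2.31757452e-01 -2.36916993e-04 -1.02617348e-03] 0.085499155746651 0.022
scene [1.2069002  0.14164714 1.17696159] [ 0.61785698  0.73268987 -0.21559135 -0.18691889]
scene post_slot [0.648 0.033 0.156] 0.58 [306. 277.]
scene post [ 0.645  0.028 -0.001] 0.81 [305. 311.]
scene bracket [0.321 0.15  0.002] 0.89 [378. 198.]
scene bracket [0.54  0.296 0.001] 0.59 [433. 287.]
scene bracket [0.434 0.454 0.007] 0.59 [506. 255.]
scene bracket_grip [0.479 0.312 0.078] 0.88 [448. 246.]
scene bracket_grip [0.38  0.481 0.079] 0.59 [527. 220.]
scene bracket_grip [0.301 0.212 0.078] 0.58 [409. 176.]
scene bracket_pad [0.318 0.172 0.106] 0.86 [392. 171.]
scene bracket_pad [0.52  0.302 0.107] 0.85 [445. 254.]
scene bracket_pad [0.411 0.458 0.1  ] 0.73 [520. 224.]
scene bracket_pad [0.648 0.028 0.002] 0.36 [305. 312.]
scene bracket_claw [0.54  0.296 0.088] 0.83 [440. 267.]
scene bracket_claw [0.436 0.454 0.094] 0.81 [517. 235.]
scene bracket_claw [0.323 0.153 0.093] 0.81 [383. 176.]
scene bracket_claw [ 0.644  0.392 -0.004] 0.16 [475. 338.]
scen
[... 1419 characters left out ...]
4.]
top bracket_claw [0.541 0.295 0.089] 0.6 [209. 240.]
top bracket_claw [0.766 0.188 0.   ] 0.37 [261. 159.]
top rack [ 0.54   0.039 -0.003] 0.81 [316. 246.]
top spare [ 0.534 -0.279 -0.003] 0.78 [437. 251.]
top spare [ 0.654 -0.232 -0.   ] 0.47 [420. 205.]
top stack_a [ 0.655 -0.233 -0.002] 0.81 [420. 204.]
top stack_a [0.63  0.23  0.004] 0.48 [243. 209.]
top dolly [ 0.399 -0.033  0.   ] 0.65 [343. 301.]
top dolly [0.54  0.294 0.087] 0.16 [209. 241.]
top paddle [0.641 0.39  0.002] 0.74 [181. 204.]
top paddle [0.765 0.186 0.002] 0.47 [262. 159.]
top paddle [ 0.404 -0.035  0.002] 0.41 [344. 299.]
top dish [ 0.644 -0.419 -0.001] 0.88 [490. 210.]
top clamp [0.762 0.188 0.001] 0.86 [261. 160.]
```

View pics/scene0.png

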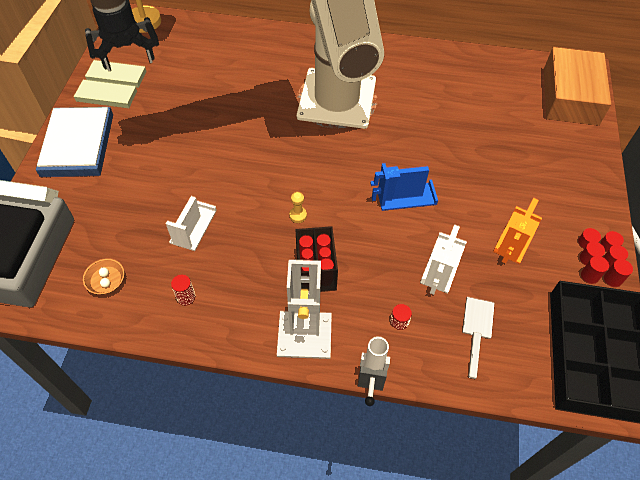

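View pics/top0.png

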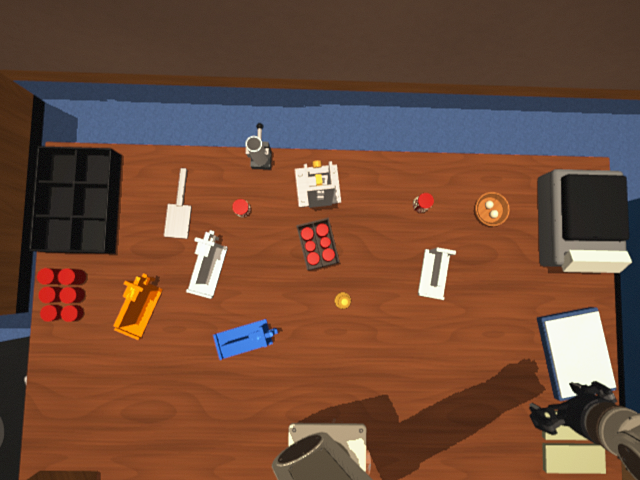

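Candidates for the clawed arm, as (scene px / top px):
- Silver arm with claws: (442,262) / (208,265).
- Orange look-alike: (518,235) / (138,305).
- Blue look-alike: (405,188) / (243,340).
- White or silver spare with a plain back: (190,225) / (436,273).

By the description I choose the silver arm at (442,262). The rack is at scene (318,258) and the post at (303,300). Next is one close crop of the arm, post and rack to confirm.

Run:
```python
from h import *
a=cv2.imread('pics/scene0.png');b=cv2.imread('pics/top0.png')
f=lambda i,x,y,w,h,k:cv2.resize(i[y:y+h,x:x+w],(w*k,h*k),interpolation=cv2.INTER_CUBIC)
im=np.zeros((600,800,3),np.uint8)
im[:300,:400]=f(a,410,220,80,60,5); im[:300,400:]=f(b,180,220,80,60,5)
im[300:,:400]=f(a,260,255,100,110,4)[:300*1+140,:][140:440] if 0 else cv2.resize(a[225:360,250:350],(400,300*1),interpolation=3) if 0 else f(a,265,285,80,75,4)[:300,:320].copy().__class__((300,400,3),np.uint8)*0
im[300:,:320]=f(a,265,285,80,75,4); im[300:,400:]=f(b,270,160,100,75,4)
cv2.imwrite('pics/crop1.png',im)
```

```text
(no output)
```

View pics/crop1.png

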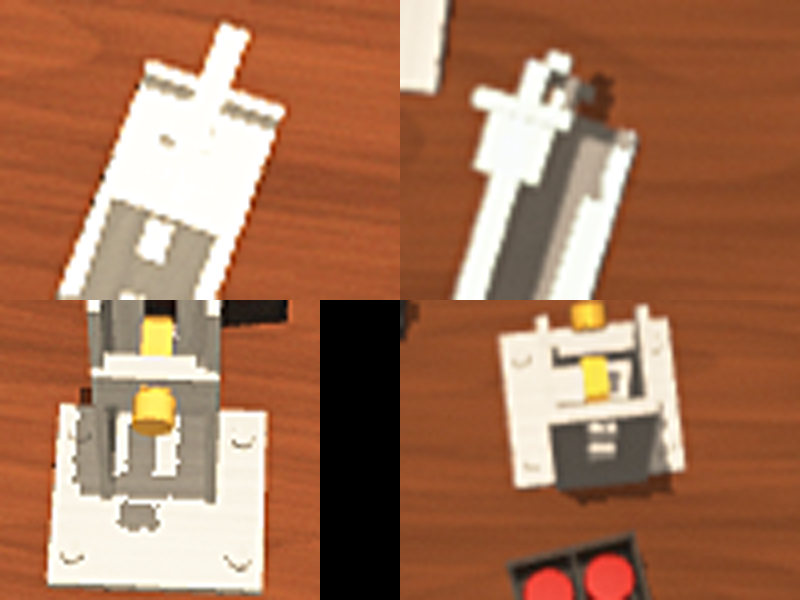

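```bash
cat >> h.py <<'E'
def ray(px,cam,z,c=None):
    c=c or camera_params(cam); A=np.array(c['attitude'])
    M=R.from_quat(A).as_matrix() if A.size==4 else A
    d=M@np.linalg.solve(c['camera_matrix'],[px[0],px[1],1]); e=np.array(c['eye'])
    return e+d*(z-e[2])/d[2]
E
python3 - <<'E'
from h import *
def rect(P):
    P=np.array(P)[:,:2]; print(P.round(3).tolist(),'c',P.mean(0).round(4))
    for i in range(4):
        d=P[(i+1)%4]-P[i]; print('  len',np.hypot(*d).round(3),'ang',np.degrees(np.arctan2(d[1],d[0])).round(1))
print('post scene');rect([ray(p,'scene',.008) for p in [(280,311.25),(332,313),(330.5,358),(277,355.75)]])
print('post top');rect([ray(p,'top',.008) for p in [(295,169),(336.2,164.5),(341.2,202.5),(298.7,206.7)]])
print('rack top');rect([ray(p,'top',.09) for p in [(297,226),(328,219),(338.5,263),(307,270)]])
print(camera_params('wrist'), telemetry.get_obs()['clock'])
s=telemetry.get_obs(); Rt=R.from_quat(s['tool_rot']).as_matrix(); print(Rt.round(3))
E
```

```text
post scene
[[0.659, -0.023], [0.644, 0.087], [0.745, 0.099], [0.758, -0.009]] c [0.7015 0.0385]
  len 0.111 ang 97.7
  len 0.101 ang 7.1
  len 0.109 ang -82.8
  len 0.1 ang -172.0
post top
[[0.739, 0.098], [0.754, -0.009], [0.654, -0.024], [0.64, 0.086]] c [0.6969 0.0379]
  len 0.109 ang -82.1
  len 0.102 ang -171.6
  len 0.111 ang 97.1
  len 0.1 ang 7.0
rack top
[[0.58, 0.085], [0.598, 0.011], [0.493, -0.016], [0.475, 0.059]] c [0.5363 0.035 ]
  len 0.076 ang -75.9
  len 0.109 ang -165.6
  len 0.077 ang 103.6
  len 0.108 ang 14.1
{'camera_matrix': array([[367.51623479,   0.        , 317.81698648],
       [  0.        , 367.51623479, 247.91579985],
       [  0.        ,   0.        ,   1.        ]]), 'eye': array([ 0.29725671, -0.40882397,  0.37355465]), 'attitude': array([ 0.84114972, -0.51680975, -0.08321741,  0.13582966])} 1.4
[[ 0.893  0.451  0.   ]
 [ 0.451 -0.893 -0.   ]
 [ 0.     0.    -1.   ]]
```

The crop shows the silver piece has claws at its back plate (scene about (457,228), top about (291,238)), so it is the right one. The post's face looks along -x with yaw about 7.5°, and the rack's yaw is about 14°. Next I go to the pre-push pose on the rack's +y side, with the tool's y along the rack's long side.

```bash
cat >> h.py <<'E'
def go(p,yaw_y):
    "shift (units) from the present pose to TCP position p with tool y at world angle yaw_y (deg)"
    s=telemetry.get_obs(); M=R.from_quat(s['tool_rot']).as_matrix()
    d=M.T@(np.array(p)-s['eef_pos'])/.15; a=np.degrees(np.arctan2(M[1,1],M[0,1]))
    t=-((yaw_y-a+180)%360-180)/180
    print('now',s['eef_pos'].round(4),'yy',a.round(1),'shift',d.round(3),'turn',round(t,3),'q',np.round(s['joint_pos'],2),'F',np.round(s['ft_force'],1),'w',round(s['grip_width'],4),'g',round(s['grasp_force'],1),'t',round(s['clock'],2))
E
python3 -m creep '1 1 -0.72 0 -0.43;1 1 -0.72 0 -0.43;1 1 -0.72 0 -0.43;1 1 -0.72 0 -0.43;1 1 -0.72 0 -0.43;1 1 -0.72 0 -0.43;1 1 -0.72 0 -0.43;1 1 -0.72 0 -0.43'; python3 -c "
from h import *
go((.516,.118,.25),14)"
```

```text
clock: 2.4
eef_pos: [0.3107, -0.2822, 0.2534]
tool_rot: [0.613, 0.79, 0.0, 0.0]
ft_force: [-0.2, -0.7, 0.1]
grip_width: 0.0855
grasp_force: 0.0
now [ 0.3107 -0.2822  0.2534] yy 14.3 shift [2.246 1.987 0.022] turn 0.002 q [-0.74  0.08 -0.19  1.3   0.    0.58] F [-0.2 -0.7  0.1] w 0.0855 g 0.0 t 2.4
```

```bash
python3 -m creep '1 1 1 0 0;1 1 1 0 0;1 1 1 0 0;1 1 1 0 0;1 1 1 0 0' >/dev/null; python3 -m creep '1 1 0.98 0 0;1 1 0.98 0 0;1 1 0.98 0 0;1 1 0.98 0 0;1 1 0.98 0 0'; python3 -c "
from h import *
go((.516,.118,.06),14)"
```

```text
clock: 3.65
eef_pos: [0.5253, 0.0815, 0.2528]
tool_rot: [0.614, 0.789, -0.0, -0.0]
ft_force: [-0.8, -0.3, 0.3]
grip_width: 0.0857
grasp_force: 0.0
now [0.5253 0.0815 0.2528] yy 14.3 shift [2.520e-01 1.000e-03 1.285e+00] turn 0.001 q [ 0.15  0.3   0.09  1.36 -0.    1.48] F [-0.8 -0.3  0.3] w 0.0857 g 0.0 t 3.65
```

Run:
```python
from h import *
save('w1.png','wrist')
for t in ('post_slot','post','rack'):
    for d in spot_point(t,'wrist'): print(t,np.round(d['at'],4),round(d['conf'],2),proj(d['at'],'wrist'))
go((.516,.118,.06),14)
```

```text
post [6.497e-01 2.940e-02 6.000e-04] 0.77 [417. 280.]
rack [ 0.5387  0.0374 -0.0015] 0.9 [321. 250.]
now [0.5244 0.0798 0.2534] yy 14.1 shift [0.261 0.008 1.289] turn 0.0 q [ 0.15  0.3   0.09  1.36 -0.    1.48] F [ 1.2 -0.1  0.4] w 0.0855 g 0.0 t 3.85
```

View pics/w1.png

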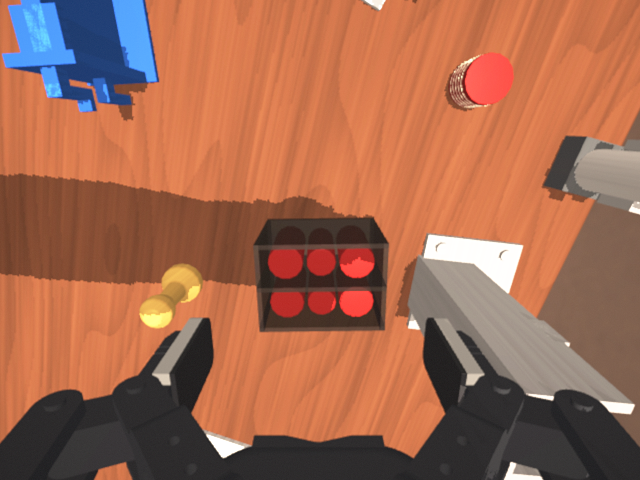

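The wrist view shows the rack square to the tool at px (320,275), the post at (500,330), and nothing in the push lane. Next I shift out to the +y side and descend.

```bash
python3 -m creep '0.8 0.28 0 0 0;0.8 0.28 0 0.3 0;0.8 0.28 0 0.6 0;0.8 0.28 0 1 0;0.8 0.28 0 1 0;0.8 0.28 0 1 0' >/dev/null; python3 -m creep '0.8 0 0 0.34 0;0.8 0 0 0.34 0;0.8 0 0 0.34 0'; python3 -c "
from h import *
go((.516,.118,.052),14)"
```

```text
clock: 4.97
eef_pos: [0.5165, 0.1224, 0.0551]
tool_rot: [0.614, 0.789, 0.002, 0.001]
ft_force: [-0.3, 0.5, 0.1]
grip_width: 0.0684
grasp_force: 0.0
now [0.5165 0.1224 0.0551] yy 14.2 shift [-0.028 -0.011  0.02 ] turn 0.001 q [ 0.23  0.47 -0.22  0.88 -0.    1.56] F [-0.3  0.5  0.1] w 0.0684 g 0.0 t 4.97
```

```bash
python3 -m creep '0.8 -0.1 0 0 0;0.8 -0.2 0 0 0;0.8 -0.3 0 0 0;0.8 -0.38 0 0 0;0.8 -0.46 0 0 0;0.8 -0.54 0 0 0;0.8 -0.62 0 0 0;0.8 -0.7 0 0 0;0.8 -0.78 0 0 0;0.8 -0.86 0 0 0;0.8 -0.94 0 0 0;0.8 -1 0 0 0'; python3 -m creep '0.8 -0.06 0 0 0;0.8 -0.1 0 0 0;0.8 -0.12 0 0 0;0.8 -0.12 0 0 0';  python3 -c "
from h import *
go((.516,.118,.052),14)
for c in('top','scene'):
  camera(c);print([(d['at'],d['conf']) for d in spot_point('rack',c)])"
```

```text
clock: 6.48
eef_pos: [0.5515, -0.0227, 0.0529]
tool_rot: [0.614, 0.789, 0.001, -0.001]
ft_force: [-2.4, 8.5, 5.4]
grip_width: 0.0684
grasp_force: 0.5
clock: 6.98
eef_pos: [0.5558, -0.0403, 0.0527]
tool_rot: [0.614, 0.789, 0.001, -0.001]
ft_force: [-0.8, 5.5, 2.6]
grip_width: 0.0684
grasp_force: 0.2
now [ 0.5558 -0.0403  0.0527] yy 14.2 shift [1.088 0.002 0.008] turn 0.001 q [-0.07  0.52 -0.14  0.91  0.    1.25] F [-0.8  5.5  2.6] w 0.0684 g 0.2 t 6.97
[]
[([0.5651, -0.0869, -0.0007], 0.58), ([0.5193, 0.3017, 0.1044], 0.51)]
```

```bash
python3 -m creep '0.8 0.15 0 0 0;0.8 0.2 0 -0.3 0;1 0.4 0 -0.7 0;1 0.7 0 -1 0;1 1 0 -1 0;1 1 -0.1 -1 0;1 1 -0.1 -1 0' >/dev/null; python3 -m creep '1 1 -0.2 -0.35 -0.35;1 1 -0.2 -0.35 -0.35;1 1 -0.2 -0.35 -0.35;1 1 -0.2 -0.35 -0.35;1 1 -0.2 -0.35 -0.35;1 1 -0.2 -0.35 -0.35'; python3 -c "
from h import *
go((.481,.3105,.25),76.4)"
```

```text
clock: 8.8
eef_pos: [0.4396, 0.2383, 0.2545]
tool_rot: [0.109, 0.994, -0.0, 0.0]
ft_force: [0.0, 1.0, -0.9]
grip_width: 0.0854
grasp_force: 0.0
now [0.4396 0.2383 0.2545] yy 77.4 shift [-0.164  0.53   0.03 ] turn 0.006 q [ 0.5   0.24  0.01  1.34 -0.    0.72] F [ 0.   1.  -0.9] w 0.0854 g 0.0 t 8.8
```

```bash
python3 -m creep '1 -0.16 0.53 0 0;1 -0.16 0.53 0 0;1 -0.16 0.53 0 0;1 -0.16 0.53 0 0'>/dev/null
python3 - <<'E'
from h import *
for t in ('bracket','bracket_grip','bracket_pad','bracket_claw'):
    if t=='bracket': save('w2.png','wrist')
    for d in spot_point(t,'wrist'): print(t,np.round(d['at'],4),round(d['conf'],2),proj(d['at'],'wrist'))
go((.481,.3105,.1),76.4)
E
```

```text
bracket [4.308e-01 4.553e-01 3.000e-04] 0.92 [452. 128.]
bracket [3.192e-01 1.534e-01 3.000e-04] 0.87 [115.  81.]
bracket [ 0.536   0.2963 -0.0039] 0.66 [316. 260.]
bracket [0.4796 0.3121 0.0811] 0.52 [319. 229.]
bracket_grip [0.3738 0.478  0.0802] 0.73 [514.  39.]
bracket_grip [0.3028 0.2119 0.0835] 0.72 [122.  21.]
bracket_grip [0.4806 0.3126 0.0827] 0.61 [320. 230.]
bracket_pad [0.5232 0.3023 0.104 ] 0.95 [319. 290.]
bracket_pad [0.3083 0.1729 0.1083] 0.7 [49. 35.]
bracket_pad [0.4131 0.4608 0.1026] 0.69 [508. 100.]
bracket_claw [0.3234 0.154  0.0922] 0.96 [49. 71.]
bracket_claw [0.4323 0.4537 0.092 ] 0.8 [492. 131.]
bracket_claw [0.5422 0.2942 0.0936] 0.76 [314. 306.]
now [0.4796 0.3106 0.2552] yy 77.2 shift [-9.000e-03  1.000e-03  1.035e+00] turn 0.004 q [ 0.57  0.38  0.21  1.4  -0.    0.8 ] F [0.4 0.8 0.7] w 0.0855 g 0.0 t 9.55
```

View pics/w2.png

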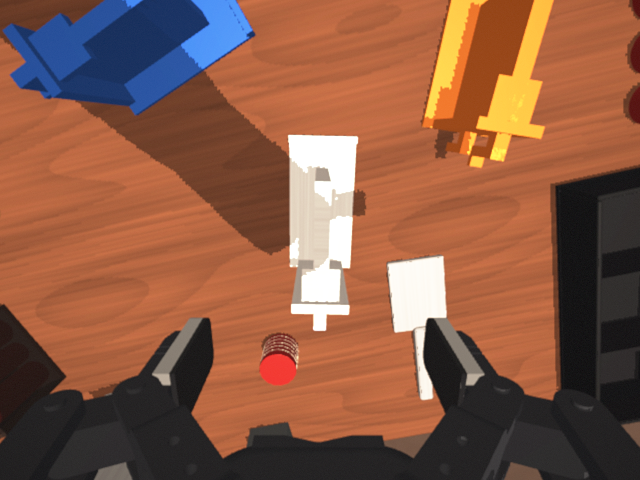

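The arm stands squarely under the tool, with its rib at px (320,230), claw at (320,320), and the thumb pad at (320,290). The network points agree with each other within 3 mm in all three cameras. Next I descend and grip.

```bash
python3 -m creep '1 -0.005 0.01 0.35 0.006;1 -0.005 0.01 0.7 0.006;1 -0.005 0.01 1 0.006;1 -0.005 0.01 1 0.006' >/dev/null; python3 -m creep '1 0 0 0.14 0;1 0 0 0.14 0;0 0 0 0.14 0;0 0 0 0.14 0;0 0 0 0.14 0;0 0 0 0.14 0;0 0 0 0.14 0'; python3 -c "
from h import *
go((.481,.3115,.085),76.4)"
```

```text
clock: 10.92
eef_pos: [0.4809, 0.3126, 0.0842]
tool_rot: [0.121, 0.993, 0.0, 0.0]
ft_force: [-0.6, -0.1, 2.9]
grip_width: 0.011
grasp_force: 59.3
now [0.4809 0.3126 0.0842] yy 76.1 shift [-0.003 -0.007 -0.005] turn -0.002 q [ 0.58  0.51 -0.06  1.   -0.    0.82] F [-0.6 -0.1  2.9] w 0.011 g 59.3 t 10.93
```

```bash
python3 -m creep '0 0 0 -0.2 0;0 0 0 -0.45 0;0 0 0 -0.64 0;0 -0.2 -0.25 -0.64 0;0 -0.3 -0.5 -0.64 -0.03;0 -0.4 -0.75 -0.64 -0.06;0 -0.4 -1 -0.64 -0.09;0 -0.4 -1 -0.64 -0.118;0 -0.4 -1 -0.64 -0.118'; python3 -c "
from h import *
go((.525,.0151,.18),97.5)"
```

```text
clock: 12.05
eef_pos: [0.5025, 0.152, 0.1791]
tool_rot: [-0.063, 0.998, -0.0, -0.001]
ft_force: [0.9, -0.3, -3.3]
grip_width: 0.0113
grasp_force: 59.4
now [0.5025 0.152  0.1791] yy 97.2 shift [-0.034 -0.924 -0.006] turn -0.001 q [ 0.29  0.33 -0.06  1.17  0.    0.17] F [ 0.9 -0.3 -3.3] w 0.0113 g 59.4 t 12.05
```

```bash
python3 -m creep '0 0 -0.2 0 0;0 0 -0.45 0 0;0 -0.02 -0.7 0 0;0 -0.03 -0.92 0 0;0 -0.03 -0.92 -0.005 0;0 -0.03 -0.92 -0.005 0;0 -0.03 -0.92 -0.005 0'
python3 - <<'E'
from h import *
go((.525,.0151,.18),97.5)
for c in ('scene','top','wrist'):
    im=save('p1_%s.png'%c,c)
    for t in ('post_slot','post','bracket_claw','bracket_grip','bracket_pad','bracket'):
        for d in spot_point(t,c):
            if np.hypot(d['at'][0]-.58,d['at'][1]-.02)<.1: print(c,t,np.round(d['at'],4),round(d['conf'],2),proj(d['at'],c))
f=lambda i,x,y,w,h,k:cv2.resize(i[y:y+h,x:x+w],(w*k,h*k),interpolation=cv2.INTER_CUBIC)
a=cv2.imread('pics/p1_scene.png');b=cv2.imread('pics/p1_top.png');w=cv2.imread('pics/p1_wrist.png')
im=np.zeros((600,800,3),np.uint8)
im[:300,:400]=f(a,250,220,100,75,4);im[:300,400:]=f(b,270,160,100,75,4);im[300:,:400]=cv2.resize(w,(400,300))
im[300:,400:]=f(w,220,200,200,150,2)
cv2.imwrite('pics/p1.png',im)
E
```

```text
clock: 12.92
eef_pos: [0.525, 0.0174, 0.1803]
tool_rot: [-0.065, 0.998, 0.0, -0.0]
ft_force: [-0.7, 0.1, -3.1]
grip_width: 0.011
grasp_force: 59.8
now [0.525  0.0174 0.1803] yy 97.4 shift [ 0.002 -0.015  0.002] turn -0.0 q [ 0.03  0.33 -0.06  1.18  0.   -0.1 ] F [-0.7  0.1 -3.1] w 0.011 g 59.8 t 12.93
scene post_slot [0.6461 0.0359 0.157 ] 0.84 [308. 276.]
scene post [ 0.6452  0.0276 -0.0021] 0.68 [305. 311.]
scene bracket_claw [0.5842 0.025  0.185 ] 0.77 [308. 241.]
scene bracket_grip [0.5226 0.0154 0.1764] 0.66 [309. 217.]
scene bracket_pad [0.5624 0.0222 0.1992] 0.82 [308. 227.]
scene bracket [0.5898 0.0226 0.0949] 0.92 [307. 266.]
top post_slot [0.6434 0.0305 0.1577] 0.86 [321. 195.]
top post [0.6446 0.0334 0.0042] 0.91 [319. 206.]
wrist bracket_grip [0.5252 0.0134 0.1786] 0.79 [307. 347.]
wrist bracket [0.5823 0.0219 0.094 ] 0.81 [313. 350.]
```

View pics/p1.png

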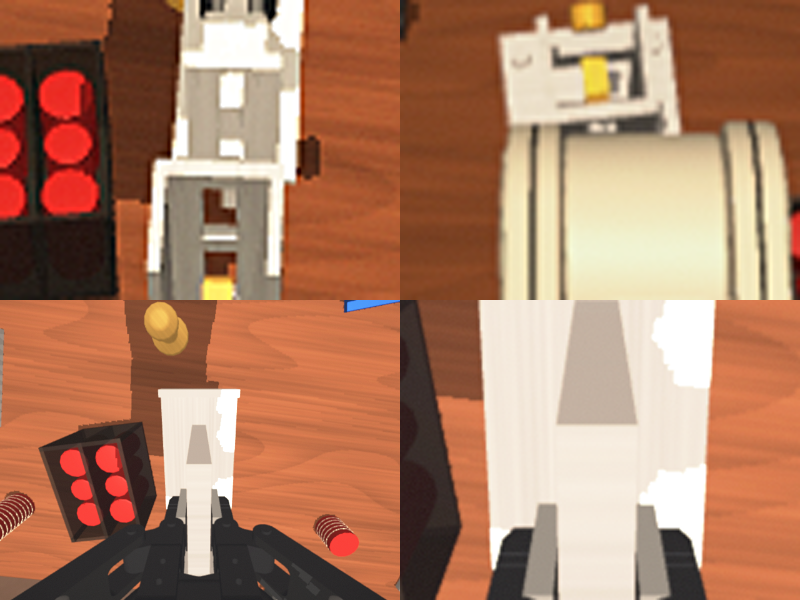

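Run:
```python
from h import *
c=np.cos(np.radians(7.4));s=np.sin(np.radians(7.4)); P=np.array([.646,.031])
def pf(p): d=np.array(p)[:2]-P; return (np.array([d@[c,s],d@[-s,c]])*1000).round(1)
L=lambda u,v:(250+u/4,220+v/4)
for n,q,z in [('topL',(150,163),.217),('topR',(285,173),.217),('topmid',(217.5,168),.217),('bpTL',(183,62),.206),('bpTR',(281,68),.206),('bpmid',(232,65),.206),('claw tip up',(232,106),.200),('claw up L',(219,100),.2),('claw up R',(245,100),.2),('slotmid',(220.5,190),.205)]:
    p=ray(L(*q),'scene',z); print(n,p.round(4),pf(p))
for n,p in dict(slot_s=(.6461,.0359),slot_t=(.6434,.0305),post=(.645,.028),post2=(.644,.032),post3=(.6497,.0294),claw_s=(.5842,.025),grip_s=(.5226,.0154),pad_s=(.5624,.0222),br_s=(.5898,.0226),grip_w=(.5252,.0134),br_w=(.5823,.0219),tcp=(.525,.0174)).items(): print(n,pf(p))
```

```text
topL [ 6.541e-01 -5.000e-04  2.170e-01] [  3.9 -32.3]
topR [0.6487 0.0617 0.217 ] [ 6.6 30.1]
topmid [0.6514 0.0306 0.217 ] [ 5.3 -1.1]
bpTL [0.5899 0.0026 0.206 ] [-59.3 -21. ]
bpTR [0.5853 0.0494 0.206 ] [-57.9  26. ]
bpmid [0.5876 0.026  0.206 ] [-58.6   2.5]
claw tip up [0.6067 0.0293 0.2   ] [-39.2   3.4]
claw up L [0.6044 0.0226 0.2   ] [-42.3  -2.9]
claw up R [0.6023 0.0349 0.2   ] [-42.9   9.5]
slotmid [0.6558 0.0327 0.205 ] [10.   0.4]
slot_s [0.7 4.8]
slot_t [-2.6 -0.2]
post [-1.4 -2.8]
post2 [-1.9  1.2]
post3 [ 3.5 -2.1]
claw_s [-62.1   2. ]
grip_s [-124.4    0.4]
pad_s [-84.   2.]
br_s [-56.8  -1.1]
grip_w [-122.1   -1.9]
br_w [-64.3  -0.8]
tcp [-121.7    2.1]
```

```bash
python3 -m creep '0 -0.05 -0.019 0 0;0 -0.1 -0.019 0 0;0 -0.15 -0.019 0 0;0 -0.18 -0.019 0 0;0 -0.21 -0.019 0 0;0 -0.24 -0.019 0 0;0 -0.27 -0.019 0 0;0 -0.3 -0.019 0 0;0 -0.32 -0.019 0 0;0 -0.32 -0.019 0 0;0 -0.32 -0.019 0 0'
python3 - <<'E'
from h import *
go((.646-.062*.9917,.031-.062*.129,.18),97.4)
a=save('p2_scene.png','scene')[:,:,::-1]
for t in ('post_slot','bracket_claw','bracket_pad'):
  for d in spot_point(t,'scene'):
    if np.hypot(d['at'][0]-.6,d['at'][1]-.02)<.1: print(t,np.round(d['at'],4),round(d['conf'],2))
cv2.imwrite('pics/p2.png',cv2.resize(a[230:330,255:355],(600,600),interpolation=2))
E
```

```text
clock: 15.35
eef_pos: [0.573, 0.0196, 0.1805]
tool_rot: [-0.064, 0.998, 0.0, -0.0]
ft_force: [-0.7, 0.7, -2.5]
grip_width: 0.0116
grasp_force: 59.8
now [0.573  0.0196 0.1805] yy 97.4 shift [-0.079  0.012  0.003] turn -0.0 q [ 0.03  0.42  0.07  1.22  0.   -0.09] F [-0.7  0.7 -2.5] w 0.0116 g 59.8 t 15.35
post_slot [0.648  0.0337 0.1576] 0.8
bracket_claw [0.6301 0.025  0.1873] 0.95
bracket_pad [0.6113 0.0216 0.2012] 0.95
```

View pics/p2.png

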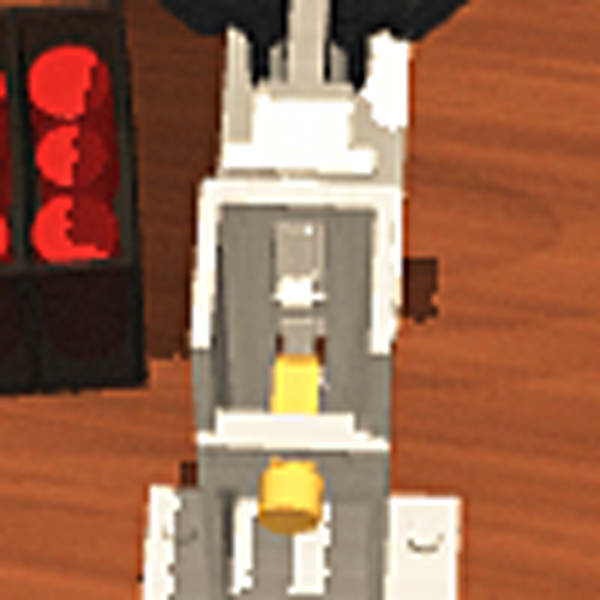

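The upper claw shows inside the slot, centred: claw at crop (299,290), slot columns 275–323. There is no contact force. I advance towards the face.

```bash
python3 -m creep '0 -0.025 0 0 0;0 -0.05 0 0 0;0 -0.06 0 0 0;0 -0.06 0 0 0'; python3 -m creep '0 -0.007 0 0 0;0 -0.007 0 0 0'; python3 -m creep '0 -0.007 0 0 0;0 -0.007 0 0 0'
```

```text
clock: 16.05
eef_pos: [0.5822, 0.0208, 0.1804]
tool_rot: [-0.064, 0.998, -0.0, -0.0]
ft_force: [-0.4, -1.0, -3.7]
grip_width: 0.0113
grasp_force: 59.8
clock: 16.3
eef_pos: [0.5831, 0.0209, 0.1806]
tool_rot: [-0.064, 0.998, -0.0, 0.0]
ft_force: [0.5, 0.3, -2.8]
grip_width: 0.0116
grasp_force: 59.8
clock: 16.55
eef_pos: [0.584, 0.021, 0.1805]
tool_rot: [-0.064, 0.998, -0.0, -0.0]
ft_force: [-0.7, -0.3, -3.3]
grip_width: 0.0113
grasp_force: 59.9
```

```bash
for i in 1 2; do python3 -m creep '0 -0.007 0 0 0;0 -0.007 0 0 0'|sed -n '2p;4p'; done; python3 -m creep '0 -0.006 0 0 0;0 -0.006 0 0 0'|sed -n '2p;4p'
```

```text
eef_pos: [0.584, 0.021, 0.1803]
ft_force: [-5.1, -0.2, -1.6]
eef_pos: [0.5841, 0.021, 0.1803]
ft_force: [-8.0, -1.0, 0.4]
eef_pos: [0.584, 0.0209, 0.1802]
ft_force: [-11.2, -2.5, 1.3]
```

```bash
python3 -m creep '0 0.027 0 0 0;0 0.027 0 0 0;0 0.027 0 0.03 0;0 0.027 0 0.06 0;0 0.027 0 0.09 0;0 0.027 0 0.09 0'|sed -n '2p;4p'; for i in 1 2; do python3 -m creep '0 0 0 0.01 0;0 0 0 0.01 0'|sed -n '2p;4p'; done
```

```text
eef_pos: [0.5828, 0.0209, 0.1663]
ft_force: [1.2, -0.6, -2.5]
eef_pos: [0.5831, 0.0209, 0.1657]
ft_force: [0.0, -0.4, -2.6]
eef_pos: [0.5829, 0.0209, 0.1646]
ft_force: [-2.7, -0.8, 0.3]
```

```bash
for i in 1 2; do python3 -m creep '0 0 0 0.01 0;0 0 0 0.01 0'|sed -n '2p;4p'; done
python3 - <<'E'
from h import *
a=save('p3_scene.png','scene')[:,:,::-1]
for t in ('bracket_claw','bracket_pad','bracket_grip','bracket'):
  for d in spot_point(t,'scene'):
    if np.hypot(d['at'][0]-.6,d['at'][1]-.02)<.1: print(t,np.round(d['at'],4),round(d['conf'],2))
go((.583,.0209,.17),97.4)
E
```

```text
eef_pos: [0.5827, 0.0208, 0.1636]
ft_force: [-6.6, -1.0, 5.1]
eef_pos: [0.5827, 0.0207, 0.1626]
ft_force: [-6.7, -1.7, 8.0]
bracket_claw [0.6426 0.0271 0.1695] 0.87
bracket_pad [0.6191 0.0261 0.1854] 0.97
bracket_grip [0.5818 0.0214 0.1576] 0.62
bracket [0.6449 0.0257 0.0801] 0.6
now [0.5826 0.0207 0.1626] yy 97.4 shift [-0.003  0.001 -0.05 ] turn -0.0 q [ 0.04  0.45  0.07  1.19 -0.   -0.09] F [-7.2 -0.6  7.4] w 0.0117 g 61.4 t 19.3
```

```bash
python3 -m creep '0.5 0 0 -0.008 0;1 0 0 -0.008 0;1 0 0 -0.008 0;1 0 0 -0.008 0;1 0 0 -0.1 0;1 0 0 -0.25 0;1 0 0 -0.45 0;1 0 0 -0.45 0;0 0 0 -0.45 0;0 0 0 -0.45 0;0 0 0 -0.45 0;0 0 0 -0.45 0'
python3 - <<'E'
from h import *
for c in ('scene','wrist'):
  save('p4_%s.png'%c,c)
  for t in ('bracket_claw','bracket_pad','bracket_grip'):
    for d in spot_point(t,c):
      if np.hypot(d['at'][0]-.6,d['at'][1]-.02)<.1: print(c,t,np.round(d['at'],4),round(d['conf'],2))
a=cv2.imread('pics/p4_scene.png');b=cv2.imread('pics/p4_wrist.png')
cv2.imwrite('pics/p4.png',np.hstack([cv2.resize(a[200:330,240:370],(400,400),interpolation=2),cv2.resize(b,(400,400))]))
go((.583,.0209,.17),97.4)
E
```

```text
clock: 20.8
eef_pos: [0.5828, 0.0209, 0.228]
tool_rot: [-0.064, 0.998, 0.0, -0.001]
ft_force: [-0.7, 0.6, -0.4]
grip_width: 0.0126
grasp_force: 0.0
scene bracket_claw [0.6412 0.0244 0.1669] 0.68
scene bracket_pad [0.6197 0.0246 0.1831] 0.78
scene bracket_grip [0.5795 0.0194 0.155 ] 0.68
wrist bracket_grip [0.5824 0.0226 0.1565] 0.78
now [0.5831 0.0209 0.2286] yy 97.4 shift [ 0.001 -0.     0.391] turn -0.0 q [ 0.04  0.42  0.19  1.34 -0.   -0.09] F [-0.3 -0.1  0.3] w -0.0002 g 0.0 t 21.2
```

View pics/p4.png

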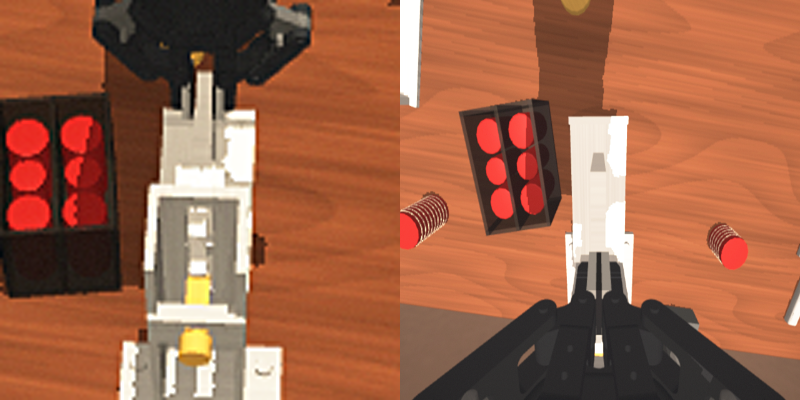

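The arm hangs by its claws on the bolt: the claw sits over the yellow bolt at crop (200,260), and it has been let go. I move over the pad and press.

```bash
python3 -m creep '0 -0.1 0 0 0;0 -0.2 0 0 0;0 -0.26 0 0 0;0 -0.26 0 0 0;0 -0.26 0 0.08 0;0 -0.26 0 0.13 0;0 -0.26 0 0.15 0;0 -0.26 0 0.17 0;0 -0.26 0 0.17 0'; python3 -m creep '0 0 0 0.02 0;0 0 0 0.02 0'|sed -n '2p;4p';python3 -m creep '0 0 0 0.02 0;0 0 0 0.02 0'|sed -n '2p;4p'
```

```text
clock: 22.32
eef_pos: [0.6215, 0.0259, 0.2036]
tool_rot: [-0.064, 0.998, -0.0, 0.0]
ft_force: [-2.4, -0.5, 2.9]
grip_width: 0.0001
grasp_force: 1.4
eef_pos: [0.6216, 0.0258, 0.2023]
ft_force: [-5.0, -0.8, 9.3]
eef_pos: [0.6216, 0.0258, 0.1998]
ft_force: [-5.4, -1.0, 11.7]
```

```bash
for i in 1 2 3 4 5; do python3 -m creep '0 0 0 0.02 0;0 0 0 0.02 0'|sed -n '2p;4p'; done
```

```text
eef_pos: [0.622, 0.0259, 0.1943]
ft_force: [0.5, -0.5, -1.1]
eef_pos: [0.6219, 0.0259, 0.1906]
ft_force: [-0.1, 0.0, 0.8]
eef_pos: [0.6219, 0.0259, 0.1903]
ft_force: [-4.3, 0.3, 10.4]
eef_pos: [0.6219, 0.0259, 0.1902]
ft_force: [-8.1, 0.3, 21.8]
eef_pos: [0.6219, 0.0259, 0.19]
ft_force: [-13.4, -0.6, 32.8]
```

It dropped through to a hard stop with the tips at 0.168 m, and the pad is at 0.169 m when home. I retreat and verify.

```bash
python3 -m creep '0 0 0 -0.05 0;0 0 0 -0.15 0;0 0 0 -0.35 0;0 0 0 -0.6 0;0 0.3 0 -0.6 0;0 0.7 0 -0.6 0;0 1 0 -0.6 0;0 1 0 -0.6 0;0 1 0 -0.6 0'
python3 - <<'E'
from h import *
for c in ('scene','top'):
  save('p5_%s.png'%c,c)
  for t in ('bracket_claw','bracket_pad','bracket','rack'):
    for d in spot_point(t,c):
      if np.hypot(d['at'][0]-.6,d['at'][1]+.0)<.14: print(c,t,np.round(d['at'],4),round(d['conf'],2))
a=cv2.imread('pics/p5_scene.png');b=cv2.imread('pics/p5_top.png')
cv2.imwrite('pics/p5.png',np.hstack([cv2.resize(a[200:330,240:370],(400,400),interpolation=2),cv2.resize(b[140:340,200:400],(400,400))]))
E
```

```text
clock: 25.2
eef_pos: [0.4739, 0.0067, 0.2724]
tool_rot: [-0.064, 0.998, -0.0, 0.001]
ft_force: [0.6, 0.3, -0.1]
grip_width: 0.0
grasp_force: 0.0
scene bracket_claw [0.6393 0.027  0.1534] 0.61
scene bracket_claw [0.6187 0.0239 0.1668] 0.47
scene bracket_pad [0.6208 0.0226 0.168 ] 0.93
scene bracket [0.6445 0.026  0.0662] 0.81
scene rack [ 0.5653 -0.0874 -0.002 ] 0.67
top bracket_claw [0.6409 0.0264 0.1528] 0.89
top bracket_pad [0.6221 0.0261 0.1639] 0.93
top bracket [0.6455 0.0288 0.0675] 0.62
top rack [ 0.5722 -0.0822 -0.0009] 0.79
```

View pics/p5.png

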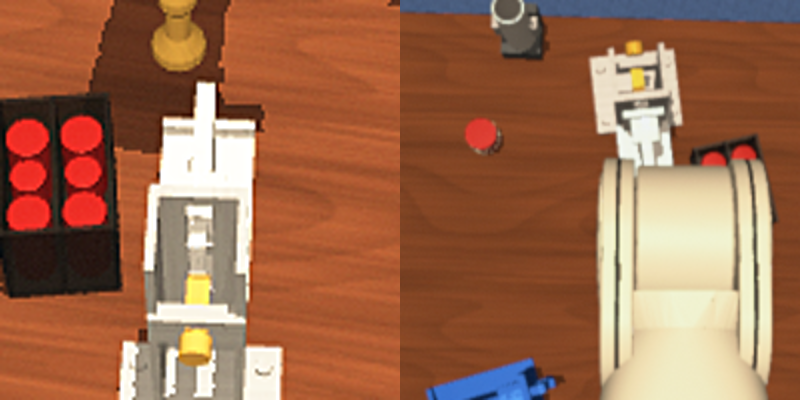

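The picture shows the arm seated (claw at crop (200,225), bolt forward over the tooth at (199,290)). Its origin is 66 mm above the table and the pad at about 167 mm. The rack stands clear, about 105 mm to the side, and the robot touches nothing.

```bash
python3 -c "
from h import *
print(ticket.job_done())"
```

```text
the job is handed in; nothing more can be done
None
```

The rack was slid about 105 mm clear of the post's centre line, and the clawed arm was hung, released and pressed down to home height. The force drop and the camera show the bolt snapped shut, and I handed the job in at about 26 s.

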